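Feel along a curved guide rail for nicks

ROBOT

A 6-joint arm with a two-finger parallel gripper is mounted at the origin on the work surface. World frame = base frame: x ahead of the robot, y to its left, z up, the work surface at z = 0. Lengths are in m, angles in rad, forces in N, time in s.
With the tool pointing down it reaches from about 0.375 to 0.975 m from the base axis. Payload 3.8 kg.
Tool frame: the origin (TCP) lies midway between the tips of the shut fingers; the grasp point (between the pads) lies 19 mm behind it; z points along the fingers, x is the direction in which the jaws open and shut, and the axes are right-handed (so a half turn about z gives the same grasp; the last joint's range is limited). The gripper opens to 88 mm and grips with 3 to 60 N. Pads are 18 mm wide; open, the fingers measure 123 mm over their backs; the gripper's body (75 mm by 187 mm) begins 45 mm behind the grasp point.
Start: joints at [1.275, 0.264, 1.604, -0, 1.274, -0.037], TCP at [0.173, 0.653, 0.239] pointing down, gripper open.
Joint ranges: [-2.63, 2.63], [-0.94, 2.18], [0.31, 2.57], [-1.31, 4.45], [0, 2.66], [-2.55, 2.55]. Speed limits (rad/s): [2.57, 2.57, 3.14, 3.14, 3.14, 3.14].

INTERFACE

Orientations are given as a rotation vector (axis times angle).
In Python, from workcell import monitor, imaging, finish_job gives the robot as it stands.
- The arm moves only by the tool drive_tool, never from a script. Its argument "moves" is one flat list of numbers, 7 for each row, row after row: the shift along the tool's x, y, z in units of 25 mm (1.0 is 25 mm), then the turn, a rotation vector about the tool's x, y, z in units of 6 degrees (1.0 is 6 degrees), then the opening, from -1 (shut) to 1 (fully open), so that 0 is half open. In form: [tx, ty, tz, rx, ry, rz, fingers, tx, ty, tz, rx, ry, rz, fingers, ...]. A call has 1 to 8 rows; each row shifts and turns the pose as measured when the row begins, along the tool's axes as they then stand; what a row does not reach is not made up. A row lasts 1/12 s, in which the tool goes at most 41.7 mm and 7.16 degrees, less where a joint would pass 70% of its speed; a pose out of reach is approached as far as the arm can. A call is refused whole if a number of a shift passes 1 or a number of a turn 1, either way. A call with a gripper value outside its range is refused whole. The fingers move at their own pace and stop on an object; "force" is the grip in N (left out, the last holds). Time passes only in rows, so rows that do not move let the fingers close. It gives the time, the measured TCP pose, the force and the opening at its end, in the units of the state.
- monitor.get_obs(): the state, without advancing time (a new reading comes with each control period).
- imaging.get_image(name): name is "scene" or "top"; returns a dict with "img" (420x560x3 uint8, red, green, blue), "depth" (420x560 float32, m along the optical axis (not along the pixel's ray), 0 where there is no reading), "fx", "fy", "cx", "cy" (pixels), "extrinsics" (4x4, takes a point from camera to world coordinates). Camera axes: x right, y down, z forward; pixel columns grow to the right and rows downward; lengths in m; the calibration is good to about 2 mm. A picture is of the moment at which its call begins.
- finish_job(): hands the job in, once; it reports no verdict.
The state is a dict: "t": time; "qpos": joint angles; "joint_velocities": joint speeds; "joint_efforts": joint torques, N m; "tcp_pos": TCP position; "tool_rot": TCP orientation; "force": force on the tool from outside, world axes, zero at the start; "ft_torque": the same for the moment, N m; "width": finger opening in m.
Only numpy, scipy, OpenCV 4.12 (cv2) and the standard library are available. Lean on these libraries where they do the work, as an engineer would, in place of code of your own. Each camera call takes 0.05 s, during which the arm holds its last target.

TASK

Before the runner block is fitted, feel the curved steel guide rail for nicks: run your fingertips lightly along the top of the rail over its whole length, from the end where the runner block stands to the other end, then come clear. Press so lightly that the floating granite plate under the rail sinks only a few millimetres and never comes near its stops, and neither lift nor shift the runner block or the other loose things on the plate.

Things in the scene. Friction and masses are not known exactly. Their poses are not given: they have to be found in the camera images.
- end1 (a point): one end of the curved steel guide rail: middle of its width, on its top face. The rail is one continuous piece bolted to the plate: 20 mm wide, 18 mm high, flat-topped, bent to 200 mm radius in plan, 195 mm long; the top is 108 mm above the bench while the plate floats free
- end5 (a point): the other end of the rail, middle of the rail's width, on its top face
- plate (a joint): how far the floating granite plate has been pressed down, m: 0 floating free at rest, positive downward, stops at 0.008. The plate (240 x 400 x 40 mm, dark grey) floats on four air springs over a grey base; its top is 90 mm above the bench and it moves straight up and down only, sinking 1 mm for each 2.5 N pressed on it and rising again when let go
- stand: grey steel base of the isolated plate, fixed to the bench; origin on the bench surface under the plate's middle, z up, x across the plate's 240 mm, y along its 400 mm. The rail bulges towards -x
- rail1: end piece of the rail, its last 25 mm beside end1; origin at the middle of this part, on the rail's top face; x along the rail towards end5, z up
- rail2: second fifth of the rail (39 mm long), counted from end1; origin at the middle of this part, on the rail's top face; x along the rail towards end5, z up
- rail3: third fifth of the rail (39 mm long), counted from end1; origin at the middle of this part, on the rail's top face; x along the rail towards end5, z up
- rail4: fourth fifth of the rail (39 mm long), counted from end1; origin at the middle of this part, on the rail's top face; x along the rail towards end5, z up
- rail5: end piece of the rail, its last 25 mm beside end5; origin at the middle of this part, on the rail's top face; x along the rail towards end5, z up
- runner: runner block (carriage) of the rail, loose on the plate about 64 mm beyond one of the rail's two ends: aluminium, 52 x 40 x 24 mm high with green end caps and a channel underneath; origin at the centre of its underside. It marks the end to start from
- ringgauge: steel ring gauge, loose on the plate about 64 mm beyond the other end of the rail: 52 mm outside, 26 mm bore, 20 mm high; origin at the centre of its underside; leave alone
- refblock: small roughness reference plate in a dark wooden holder, 30 x 48 x 10 mm high, loose on the plate on the hollow (+x) side of the rail; origin at the centre of its underside; leave alone
- driver: screwdriver with a red handle, 130 mm long, lying loose on the plate on the bulging (-x) side of the rail, roughly along the plate's y; leave alone

How it is judged:
By the outcome, as a careful person would: the job done as asked, in the order asked, and still so for the second after the job is handed in, with the robot touching nothing.
It also fails if it takes over 45 s, if anything falls off the work surface, if the arm or the gripper's body presses on something with over 40 N, if the wrist force passes 120 N, or if a joint passes its speed limit or range.

## Working session

There is one attempt and no reset: what is moved stays moved. The work goes in short steps, Python scripts to look and compute and a tool call to move; the robot and the scene stay as the last step left them, time stands still between calls to the robot, and variables do not carry over. Pictures are saved under pics/ and viewed, and the job is handed in when it is done.

Besides the shell and the picture viewer there is one more tool, called after "Request:" by a JSON object that holds its "name" and its "arguments", one argument or row to a line. drive_tool: Moves the arm, as the interface text tells. Its arguments: {"type":"object","properties":{"moves":{"type":"array","items":{"type":"number"}},"force":{"type":"number"}},"required":["moves"]}

```bash
mkdir -p pics; cat > h.py <<'E'
import numpy as np, cv2, pickle
from workcell import monitor, imaging, finish_job
def grab(n,tag):
    d=imaging.get_image(n); pickle.dump(d,open(f'pics/{tag}.pkl','wb'))
    cv2.imwrite(f'pics/{tag}.png',d['img'][:,:,::-1]); return d
def ray(d,u,v,z):
    E=d['extrinsics'];r=E[:3,:3]@np.array([(u-d['cx'])/d['fx'],(v-d['cy'])/d['fy'],1]);o=E[:3,3]
    return o+r*(z-o[2])/r[2]
def cloud(d):
    v,u=np.mgrid[:420,:560];z=d['depth'];E=d['extrinsics']
    P=np.stack([(u-d['cx'])/d['fx']*z,(v-d['cy'])/d['fy']*z,z],-1)
    return P@E[:3,:3].T+E[:3,3]
E
python3 - <<'E'
from h import *
print(monitor.get_obs())
for n in ['scene','top']:
    d=grab(n,n+'0');print(n,d['fx'],d['extrinsics'])
E
```

```text
{'t': 0.0, 'qpos': array([ 1.27507109e+00,  2.64730706e-01,  1.60533539e+00, -2.57344199e-05,
        1.27367534e+00, -3.69116060e-02]), 'joint_velocities': array([ 1.32978170e-03, -9.59393001e-04,  9.75380203e-04,  5.31869956e-04,
       -3.63384576e-04, -7.33984755e-05]), 'joint_efforts': array([-6.43587573e-04, -5.02096725e+01, -3.56892800e+01,  7.27329240e-02,
        2.89246923e-02, -1.49126622e-04]), 'tcp_pos': array([0.17257268, 0.65185706, 0.23742396]), 'tool_rot': array([ 2.48852299,  1.91543506, -0.00272537]), 'force': array([-0.22087599, -0.47496905, -0.15098261]), 'ft_torque': array([ 0.00041932, -0.00864093, -0.03238953]), 'width': 0.08826109667543938}
scene 527.9898569088109 [[-5.85259604e-02  7.72461562e-01 -6.32358955e-01  1.12039086e+00]
 [ 9.98285887e-01  4.52978740e-02 -3.70592899e-02  5.25436736e-02]
 [ 1.76393148e-05 -6.33443950e-01 -7.73788577e-01  7.21504597e-01]
 [ 0.00000000e+00  0.00000000e+00  0.00000000e+00  1.00000000e+00]]
top 419.0171568464288 [[ 0.02471147 -0.97662932  0.21350528  0.456645  ]
 [-0.99967297 -0.02554663 -0.00115314  0.02866398]
 [ 0.00658054 -0.21340696 -0.97694123  0.78880181]
 [ 0.          0.          0.          1.        ]]
```

View pics/scene0.png

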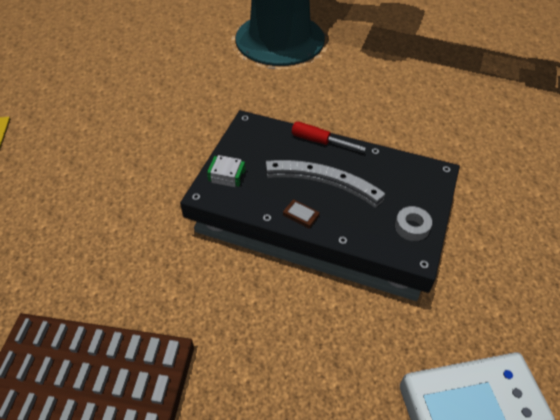

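View pics/top0.png

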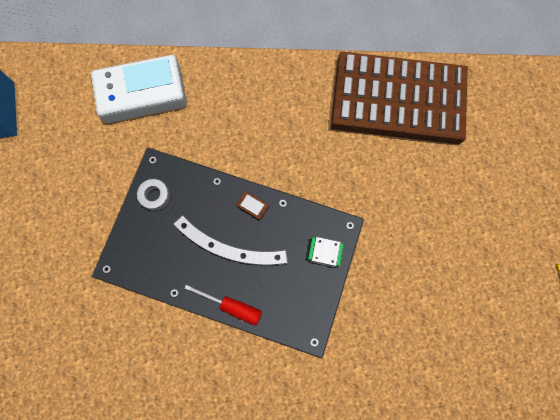

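The scene view shows the runner at about (227,170), with the near rail end at (267,165) and the far end at (381,195) by the ring gauge. In the top view the runner is at (325,251) and the rail runs from (287,257) to (180,221). The driver is at (225,305) and the refblock at (253,205).

```bash
cat > m.py <<'E'
from h import *
from scipy.optimize import least_squares
for n,seed in (('top0',(225,249)),('scene0',(325,171))):
    d=pickle.load(open(f'pics/{n}.pkl','rb'));C=cloud(d);g=d['img'].astype(int)
    br=(g.min(-1)>(120)).astype(np.uint8)
    m=cv2.morphologyEx(br,cv2.MORPH_CLOSE,np.ones((5,5)))
    k,l,s,c=cv2.connectedComponentsWithStats(m)
    for i in range(1,k):
        x,y,w,h,a=s[i]
        if a>60: print(n,i,s[i],c[i],np.median(C[l==i][:,2]).round(4))
    i=l[seed[1]-4:seed[1]+5,seed[0]-4:seed[0]+5].max()
    M=l==i
    zz=C[M][:,2];print('z',np.percentile(zz,[5,50,95]).round(4))
    # top face: rays at z=.108, keep pixels with height >0.104
    M&=C[:,:,2]>0.102
    v,u=np.nonzero(M)
    P=np.array([ray(d,a,b,.108)[:2] for a,b in zip(u,v)])
    f=least_squares(lambda p:np.hypot(P[:,0]-p[0],P[:,1]-p[1])-.2,P.mean(0)+[.2,0])
    cc=f.x;R=np.hypot(*(P-cc).T);a=np.unwrap(np.arctan2(*(P-cc).T[::-1])%(2*np.pi))
    print('center',cc,'R range',np.percentile(R,[1,50,99]).round(4),'arc len',(a.max()-a.min())*.2, a.min(),a.max())
    for t in np.linspace(a.min(),a.max(),5): print((cc+.2*np.array([np.cos(t),np.sin(t)])).round(4))
    k=l.copy()
    vis=d['img'][:,:,::-1].copy();vis[M]=(0,0,255);cv2.imwrite(f'pics/{n}_m.png',vis)
E
python3 m.py
```

```text
top0 1 [    0     0   560    70 27373] [293.71216162  24.17699923] -0.7495
top0 2 [  91   54   93   62 4102] [136.38347148  84.74695271] 0.0451
top0 3 [360  56   8  16 100] [363.37  63.39] 0.04
top0 4 [374  58   7  15  87] [376.93103448  65.03448276] 0.0403
top0 5 [388  59   6  16  85] [390.47058824  66.58823529] 0.0405
top0 6 [402  61   5  16  71] [404.07042254  68.35211268] 0.0404
top0 7 [416  62   5  16  65] [417.78461538  69.66153846] 0.0398
top0 8 [430  64   4  16  61] [431.47540984  71.14754098] 0.0404
top0 11 [344  77   8  17 111] [347.52252252  84.71171171] 0.0401
top0 12 [358  79   8  16 102] [361.30392157  86.60784314] 0.0402
top0 13 [372  80   7  17  94] [375.03191489  88.        ] 0.0403
top0 14 [386  82   6  16  84] [388.79761905  89.73809524] 0.0404
top0 15 [400  84   6  16  78] [402.62820513  91.38461538] 0.0399
top0 16 [414  85   5  17  69] [416.34782609  93.13043478] 0.0405
top0 17 [429  87   4  16  63] [430.47619048  94.38095238] 0.0401
top0 20 [342 100   8  17 117] [345.34188034 108.24786325] 0.04
top0 21 [356 102   8  17 110] [359.25454545 109.91818182] 0.04
top0 
[... 2381 characters left out ...]
4
scene0 29 [ 18 394  15  26 111] [ 25.12612613 406.61261261] 0.0403
scene0 30 [ 39 397  14  23 119] [ 45.87394958 408.20168067] 0.0404
scene0 31 [ 60 400  14  20 120] [ 66.70833333 409.775     ] 0.0405
scene0 32 [ 82 403  12  17 118] [ 87.6440678  411.52542373] 0.0404
scene0 33 [103 407  12  13 106] [108.61320755 413.1509434 ] 0.0403
scene0 34 [124 410  12  10  88] [129.39772727 414.79545455] 0.0406
scene0 35 [145 413  11   7  62] [150.48387097 416.43548387] 0.0405
z [0.1066 0.1083 0.1101]
center [0.72300568 0.04332993] R range [0.1908 0.2    0.209 ] arc len 0.19471431484430496 2.3532413730950914 3.326812947316616
[0.582  0.1852]
[0.552 0.147]
[0.532  0.1027]
[0.5233 0.055 ]
[0.5264 0.0065]
```

Request:
{"name": "drive_tool", "arguments": {
  "moves": [-1,0.95,0,0,0,0,-1,-1,0.95,0,0,0,0,-1,-1,0.95,0,0,0,0,-1,-1,0.95,0,0,0,0,-1,-1,0.95,0,0,0,0,-1,-1,0.95,0,0,0,0,-1,-1,0.95,0,0,0,0,-1,-1,0.95,0,0,0,0,-1],
  "force": 10
}}

```text
t: 0.77
tcp_pos: [0.3046, 0.4039, 0.2311]
tool_rot: [2.477, 1.928, -0.014]
force: [1.6, 0.4, 0.1]
width: 0.0367
```

Request:
{"name": "drive_tool", "arguments": {
  "moves": [-1,0.95,0,0,0,0,-1,-1,0.95,0,0,0,0,-1,-1,0.95,0,0,0,0,-1,-1,0.95,0,0,0,0,-1,-1,0.95,0,0,0,0,-1,-1,0.95,0,0,0,0,-1,-1,0.95,0,0,0,0,-1,-1,0.95,0,0,0,0,-1]
}}

```text
t: 1.43
tcp_pos: [0.4412, 0.1492, 0.2295]
tool_rot: [2.475, 1.931, -0.019]
force: [0.3, 0.8, -0.2]
width: 0.0006
```

```bash
cat > s.py <<'E'
from h import *
import sys
from scipy.spatial.transform import Rotation as Ro
c=np.array([.7230,.0426]);T0=3.3255;T1=2.3505
o=monitor.get_obs();p=o['tcp_pos'];R=Ro.from_rotvec(o['tool_rot']).as_matrix()
t=np.arctan2(*(p[:2]-c)[::-1])%(2*np.pi);r=np.hypot(*(p[:2]-c))
yaw=np.degrees(np.arctan2(R[1,0],R[0,0]))
print('t',o['t'],'p',p.round(4),'F',o['force'].round(2),'w',o['width'].round(4),'q',o['qpos'].round(2))
print('tilt',np.degrees(np.arccos(-R[2,2])).round(2),'arc s mm',(T0-t)*200,'r err mm',(r-.2)*1000,'yaw',yaw,'want',np.degrees(t)-180)
rw=Ro.from_euler('z',np.degrees(t)-180,degrees=True)
# levelling turn in tool axes (units)
t0=T0 if len(sys.argv)<2 else T0-float(sys.argv[1])/200
g=np.r_[c+.2*np.array([np.cos(t0),np.sin(t0)]),.108]
print('to goal tool units',(R.T@(g-p)/.025).round(3))
ya=t0-np.pi;G=np.array([[np.cos(ya),np.sin(ya),0],[np.sin(ya),-np.cos(ya),0],[0,0,-1]])
print('turn to goal units',(np.degrees(Ro.from_matrix(R.T@G).as_rotvec())/6).round(3))
E
python3 s.py
```

```text
Traceback (most recent call last):
  File "s.py", line 8, in <module>
    print('t',o['t'],'p',p.round(4),'F',o['force'].round(2),'w',o['width'].round(4),'q',o['qpos'].round(2))
                                                                ^^^^^^^^^^^^^^^^
AttributeError: 'float' object has no attribute 'round'
```

```bash
sed -i "s/o\['width'\].round(4)/round(o['width'],4)/" s.py; python3 s.py
```

```text
t 1.4333 p [0.4412 0.1492 0.2295] F [ 0.27  0.79 -0.18] w 0.0006 q [ 0.28 -0.13  2.04 -0.01  1.24 -1.05]
tilt 0.72 arc s mm 109.08268481454577 r err mm 101.30113433117654 yaw 75.93017831075038 want -20.71277251839109
to goal tool units [-4.671  4.725  4.885]
turn to goal units [ 0.014  0.125 10.898]
```

Request:
{"name": "drive_tool", "arguments": {
  "moves": [-1,1,0,0,0,0,-1,-1,1,0,0,0,0,-1,-1,1,0,0,0,0,-1,-1,1,0,0,0,0,-1,0,0,0.4,0,0,1,-1,0,0,0.4,0,0,1,-1,0,0,0.4,0,0,1,-1,0,0,0.4,0,0,1,-1]
}}

```text
t: 2.1
tcp_pos: [0.5192, 0.0113, 0.189]
tool_rot: [2.835, 1.334, -0.014]
force: [-0.5, 0.7, 0.5]
width: 0.0003
```

Request:
{"name": "drive_tool", "arguments": {
  "moves": [0,0,0.4,0,0,1,-1,0,0,0.4,0,0,1,-1,0,0,0,0,0,1,-1,0,0,0,0,0,1,-1,0,0,0,0,0,1,-1,0,0,0,0,0,1,-1,0,0,0,0,0,0.5,-1,0,0,0,0,0,0,-1]
}}

```text
t: 2.77
tcp_pos: [0.5129, 0.01, 0.1598]
tool_rot: [3.122, 0.246, -0.032]
force: [-0.3, -0.5, 0.4]
width: 0.0004
```

```bash
python3 s.py
```

```text
t 2.7667 p [0.5129 0.01   0.1598] F [-0.32 -0.5   0.42] w 0.0004 q [-0.02  0.04  2.02 -0.01  1.11 -0.17]
tilt 1.3 arc s mm 5.965065741667885 r err mm 12.602667932811423 yaw 9.003294756667911 want 8.828249313177025
to goal tool units [0.551 0.223 2.061]
turn to goal units [ 0.077  0.203 -0.255]
```

Request:
{"name": "drive_tool", "arguments": {
  "moves": [0.2,0.1,0.3,0.08,0.2,-0.2,-1,0.2,0.1,0.3,0,0.05,-0.1,-1,0.2,0.05,0.3,0,0.05,0,-1,0,0,0.3,0,0,0,-1,0,0,0.3,0,0,0,-1,0,0,0,0,0,0,-1,0,0,0,0,0,0,-1]
}}

```text
t: 3.35
tcp_pos: [0.5286, 0.0064, 0.1176]
tool_rot: [-3.125, -0.306, -0.012]
force: [0.0, -0.3, -0.6]
width: 0.0006
```

```bash
python3 s.py
```

```text
t 3.35 p [0.5286 0.0064 0.1176] F [ 0.02 -0.26 -0.62] w 0.0006 q [-0.04  0.09  2.04  0.    1.   -0.23]
tilt 0.44 arc s mm -0.015373392371120786 r err mm -2.2226800737871475 yaw 11.187753428453066 want 10.54151892325359
to goal tool units [-0.092 -0.001  0.382]
turn to goal units [-0.009 -0.073  0.108]
```

Request:
{"name": "drive_tool", "arguments": {
  "moves": [-0.09,0,0.05,0,-0.07,0.1,-1,0,0,0,0,0,0,-1,0,0,0,0,0,0,-1]
}}

```text
t: 3.6
tcp_pos: [0.5258, 0.0062, 0.116]
tool_rot: [-3.127, -0.289, 0.003]
force: [-0.2, -0.8, 0.2]
width: 0.0005
```

Request:
{"name": "drive_tool", "arguments": {
  "moves": [0,0,0,0,0,0,-1,0,0,0,0,0,0,-1,0,0,0,0,0,0,-1,0,0,0,0,0,0,-1]
}}

```text
t: 3.93
tcp_pos: [0.5267, 0.0063, 0.1173]
tool_rot: [-3.128, -0.289, -0.001]
force: [-0.4, -0.2, 0.1]
width: 0.0003
```

```bash
python3 s.py; python3 -c "
from h import *
d=grab('scene','sc1');cv2.imwrite('pics/sc1c.png',cv2.resize(d['img'][80:300,150:450,::-1],None,fx=2.5,fy=2.5))"
```

```text
t 3.9333 p [0.5267 0.0063 0.1173] F [-0.43 -0.17  0.09] w 0.0003 q [-0.04  0.09  2.04  0.    1.01 -0.22]
tilt 0.05 arc s mm 0.1764263115584086 r err mm -0.32886092996856076 yaw 10.558107952998858 want 10.486572355518462
to goal tool units [-0.013  0.007  0.372]
turn to goal units [-0.006 -0.007  0.004]
```

View pics/sc1c.png

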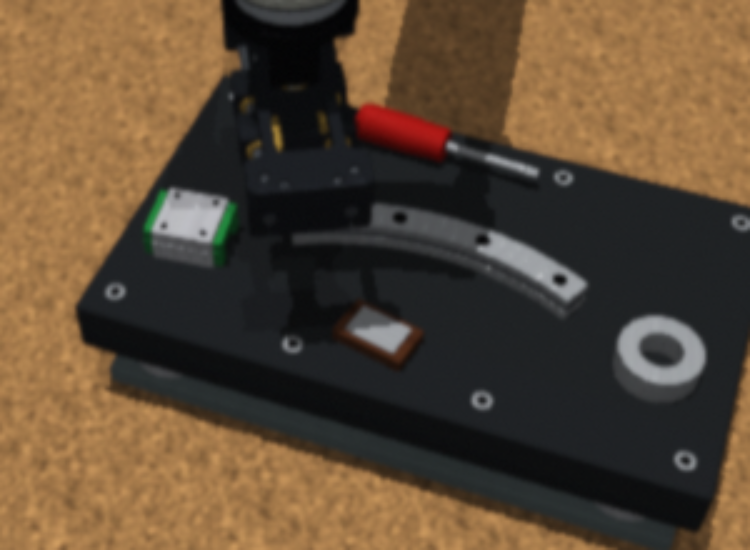

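The fingers hang above end1 at crop (305,225). The runner at (190,220) is clear. I'll lower onto the rail now.

Request:
{"name": "drive_tool", "arguments": {
  "moves": [0,0,0.1,0,0,0,-1,0,0,0.1,0,0,0,-1,0,0,0.08,0,0,0,-1,0,0,0,0,0,0,-1]
}}

```text
t: 4.32
tcp_pos: [0.5269, 0.0062, 0.1101]
tool_rot: [-3.128, -0.289, -0.003]
force: [-0.5, 0.3, -0.4]
width: 0.0006
```

```bash
python3 s.py
```

```text
t 4.3167 p [0.5269 0.0062 0.1101] F [-0.47  0.29 -0.39] w 0.0006 q [-0.04  0.1   2.05  0.    0.99 -0.22]
tilt 0.1 arc s mm 0.11067636755743848 r err mm -0.6038267734281011 yaw 10.561501312163093 want 10.505408326990846
to goal tool units [-0.024  0.004  0.082]
turn to goal units [-0.003 -0.016  0.004]
```

Request:
{"name": "drive_tool", "arguments": {
  "moves": [-0.02,0,0.06,0,0,0,-1,0,0,0.04,0,0,0,-1,0,0,0.04,0,0,0,-1]
}}

```text
t: 4.57
tcp_pos: [0.5268, 0.0061, 0.1069]
tool_rot: [-3.128, -0.289, -0.003]
force: [-2.1, -1.4, 6.6]
width: 0.0004
```

```bash
python3 s.py
```

```text
t 4.5667 p [0.5268 0.0061 0.1069] F [-2.09 -1.45  6.59] w 0.0004 q [-0.04  0.11  2.05  0.    0.98 -0.22]
tilt 0.12 arc s mm 0.002127475834701187 r err mm -0.44174796401380556 yaw 10.557151370117966 want 10.536505293823524
to goal tool units [-0.018  0.    -0.045]
turn to goal units [-0.003 -0.02   0.003]
```

Request:
{"name": "drive_tool", "arguments": {
  "moves": [-0.01,-0.16,0,0,0,0.19,-1,0,-0.16,0,0,0,0.19,-1,0,-0.16,0,0,0,0.19,-1]
}}

```text
t: 4.82
tcp_pos: [0.5257, 0.0165, 0.1077]
tool_rot: [3.134, 0.192, 0.007]
force: [0.6, -1.7, 2.2]
width: 0.0002
```

```bash
python3 s.py
```

```text
t 4.8167 p [0.5257 0.0165 0.1077] F [ 0.56 -1.68  2.16] w 0.0002 q [-0.01  0.1   2.05 -0.    0.98 -0.14]
tilt 0.27 arc s mm 10.491440578952016 r err mm -1.0063881715245693 yaw 7.009689295539481 want 7.531538439824061
to goal tool units [-0.025  0.42  -0.013]
turn to goal units [ 0.023 -0.038 -0.588]
```

Request:
{"name": "drive_tool", "arguments": {
  "moves": [-0.02,-0.16,0.04,0,0,0.15,-1,-0.02,-0.16,0.03,0,0,0.17,-1,-0.01,-0.16,0.03,0,0,0.17,-1,-0.01,-0.16,0.02,0,0,0.17,-1]
}}

```text
t: 5.15
tcp_pos: [0.5253, 0.0308, 0.1069]
tool_rot: [3.134, 0.078, 0.016]
force: [0.7, -3.0, 3.7]
width: 0.0003
```

```bash
python3 s.py
```

```text
t 5.15 p [0.5253 0.0308 0.1069] F [ 0.74 -3.01  3.7 ] w 0.0003 q [ 0.02  0.1   2.06 -0.01  0.97 -0.03]
tilt 0.69 arc s mm 24.897234919023337 r err mm -2.0002907345990364 yaw 2.855904832607573 want 3.4045823587263726
to goal tool units [-0.008  0.994 -0.039]
turn to goal units [ 0.068 -0.092 -1.28 ]
```

Request:
{"name": "drive_tool", "arguments": {
  "moves": [-0.04,-0.16,0.03,0.03,-0.05,0.13,-1,-0.04,-0.16,0.03,0.03,-0.04,0.16,-1,-0.03,-0.16,0.02,0.01,-0.02,0.17,-1,-0.02,-0.16,0.02,0.01,-0.02,0.17,-1]
}}

```text
t: 5.48
tcp_pos: [0.5241, 0.0462, 0.1066]
tool_rot: [3.141, -0.032, 0.002]
force: [0.2, -3.7, 5.1]
width: 0.0005
```

```bash
python3 s.py
```

```text
t 5.4833 p [0.5241 0.0462 0.1066] F [ 0.24 -3.72  5.05] w 0.0005 q [ 0.04  0.11  2.05 -0.    0.98  0.06]
tilt 0.07 arc s mm 40.391908546324906 r err mm -1.0884368143085077 yaw -1.1564873571619987 want -1.0343146601588273
to goal tool units [ 0.123  1.604 -0.057]
turn to goal units [ 0.004 -0.012 -1.949]
```

Request:
{"name": "drive_tool", "arguments": {
  "moves": [-0.04,-0.16,0.02,0.01,-0.02,0.18,-1,-0.04,-0.16,0.02,0.01,-0.02,0.18,-1,-0.03,-0.16,0.02,0.01,-0.02,0.18,-1,-0.02,-0.16,0.02,0.01,-0.02,0.18,-1,-0.02,-0.16,0.02,0.01,-0.02,0.18,-1]
}}

```text
t: 5.9
tcp_pos: [0.5239, 0.0659, 0.1064]
tool_rot: [-3.133, 0.19, 0.008]
force: [0.1, -4.6, 5.4]
width: 0.0004
```

```bash
python3 s.py
```

```text
t 5.9 p [0.5239 0.0659 0.1064] F [ 0.06 -4.63  5.35] w 0.0004 q [0.08 0.11 2.04 0.   0.99 0.19]
tilt 0.34 arc s mm 60.11901587133357 r err mm 0.42065967356197387 yaw -6.9465652702627345 want -6.685714618781873
to goal tool units [ 0.386  2.367 -0.072]
turn to goal units [-0.031  0.048 -2.914]
```

Request:
{"name": "drive_tool", "arguments": {
  "moves": [-0.01,-0.16,0.02,-0.01,0.02,0.17,-1,-0.01,-0.16,0.02,-0.01,0.01,0.18,-1,-0.01,-0.16,0.02,0,0,0.18,-1,-0.01,-0.16,0.02,0,0,0.18,-1,-0.01,-0.16,0.02,0,0,0.18,-1]
}}

```text
t: 6.32
tcp_pos: [0.5271, 0.0849, 0.106]
tool_rot: [3.119, -0.346, -0.001]
force: [-0.8, -4.3, 5.3]
width: 0.0005
```

```bash
python3 s.py
```

```text
t 6.3167 p [0.5271 0.0849 0.106 ] F [-0.8  -4.26  5.26] w 0.0005 q [ 0.12  0.12  2.03 -0.    0.99  0.34]
tilt 0.22 arc s mm 79.2789072691539 r err mm 0.4157146637921161 yaw -12.668115542726753 want -12.17461918390245
to goal tool units [ 0.663  3.083 -0.067]
turn to goal units [ 0.034  0.012 -3.868]
```

Request:
{"name": "drive_tool", "arguments": {
  "moves": [-0.01,-0.16,0.02,0.01,0,0.13,-1,-0.01,-0.16,0.02,0,0,0.17,-1,-0.01,-0.16,0.02,0,0,0.17,-1,-0.01,-0.16,0.02,0,0,0.17,-1,-0.01,-0.16,0.02,0,0,0.17,-1]
}}

```text
t: 6.73
tcp_pos: [0.5314, 0.1029, 0.1058]
tool_rot: [3.096, -0.487, -0.001]
force: [-1.2, -4.4, 6.4]
width: 0.0005
```

```bash
python3 s.py
```

```text
t 6.7333 p [0.5314 0.1029 0.1058] F [-1.22 -4.39  6.4 ] w 0.0005 q [ 0.15  0.14  2.02 -0.01  0.99  0.47]
tilt 0.46 arc s mm 97.72144233406212 r err mm 0.8951415625231274 yaw -17.863008810457934 want -17.458016297608793
to goal tool units [ 0.998  3.749 -0.057]
turn to goal units [ 0.076  0.014 -4.733]
```

Request:
{"name": "drive_tool", "arguments": {
  "moves": [0.02,-0.16,0.01,0.03,0,0.14,-1,0.01,-0.16,0.01,0.02,0,0.17,-1,0,-0.16,0.02,0.01,0,0.17,-1,0,-0.16,0.02,0.01,0,0.17,-1,0,-0.16,0.02,0,0,0.17,-1]
}}

```text
t: 7.15
tcp_pos: [0.5377, 0.1196, 0.1056]
tool_rot: [3.071, -0.628, -0.004]
force: [-2.1, -4.3, 8.2]
width: 0.0003
```

```bash
python3 s.py; python3 -c "
from h import *
d=grab('scene','sc2');cv2.imwrite('pics/sc2c.png',cv2.resize(d['img'][80:300,150:450,::-1],None,fx=2.5,fy=2.5))"
```

```text
t 7.15 p [0.5377 0.1196 0.1056] F [-2.08 -4.33  8.15] w 0.0003 q [ 0.18  0.16  2.   -0.01  1.    0.58]
tilt 0.43 arc s mm 115.52522754079347 r err mm 0.6212496245560362 yaw -23.127485144727366 want -22.558425056124577
to goal tool units [ 1.366  4.356 -0.065]
turn to goal units [ 0.065  0.033 -5.611]
```

View pics/sc2c.png

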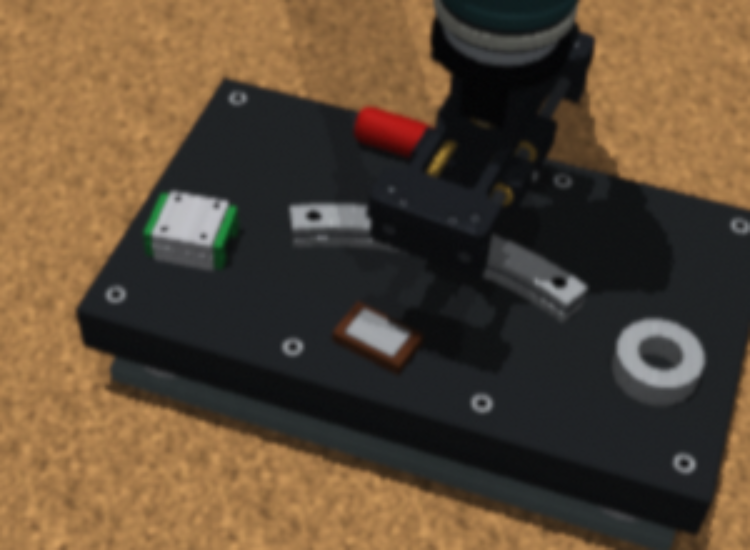

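The picture shows the fingers on the rail past its middle, at crop (430,235), and all the loose items are in their places. The force has crept up to 8 N, so I'll ease it.

Request:
{"name": "drive_tool", "arguments": {
  "moves": [0.02,-0.16,-0.02,0.03,0.01,0.13,-1,0.01,-0.16,0,0.02,0.01,0.17,-1,0,-0.16,0.01,0.01,0,0.17,-1,0,-0.16,0.01,0.01,0,0.17,-1]
}}

```text
t: 7.53
tcp_pos: [0.5438, 0.1335, 0.1062]
tool_rot: [3.049, -0.741, -0.005]
force: [-1.7, -3.1, 5.7]
width: 0.0008
```

```bash
python3 s.py
```

```text
t 7.5333 p [0.5438 0.1335 0.1062] F [-1.71 -3.15  5.66] w 0.0008 q [ 0.2   0.17  1.98 -0.    1.    0.68]
tilt 0.26 arc s mm 130.6300180491343 r err mm 0.9537487982485826 yaw -27.320677382780303 want -26.885628788910566
to goal tool units [ 1.721  4.849 -0.057]
turn to goal units [ 0.032  0.031 -6.31 ]
```

Request:
{"name": "drive_tool", "arguments": {
  "moves": [0.03,-0.16,0.01,0.02,0.01,0.14,-1,0.02,-0.16,0.01,0.01,0.01,0.17,-1,0.01,-0.16,0.01,0.01,0,0.17,-1,0.01,-0.16,0.01,0.01,0,0.17,-1,0.01,-0.16,0.01,0.01,0,0.17,-1]
}}

```text
t: 7.95
tcp_pos: [0.5526, 0.1487, 0.1056]
tool_rot: [3.01, -0.882, -0.009]
force: [-2.1, -4.8, 7.9]
width: 0.0004
```

```bash
python3 s.py 195
```

```text
t 7.95 p [0.5526 0.1487 0.1056] F [-2.05 -4.77  7.85] w 0.0004 q [ 0.22  0.2   1.95 -0.    1.01  0.79]
tilt 0.43 arc s mm 148.16066855185727 r err mm 0.7766552948468286 yaw -32.65879500595248 want -31.907790218535155
to goal tool units [ 0.225 -1.859 -0.107]
turn to goal units [0.064 0.035 2.111]
```

Request:
{"name": "drive_tool", "arguments": {
  "moves": [0.02,-0.16,-0.02,0.03,0.02,0.11,-1,0.01,-0.16,0,0.02,0.01,0.16,-1,0.01,-0.16,0.01,0.01,0,0.17,-1,0.01,-0.16,0.01,0.01,0,0.17,-1,0.01,-0.16,0,0.01,0,0.17,-1]
}}

```text
t: 8.37
tcp_pos: [0.562, 0.1634, 0.1059]
tool_rot: [2.968, -1.016, -0.012]
force: [-2.4, -3.4, 6.6]
width: 0.0004
```

```bash
python3 s.py 195
```

```text
t 8.3667 p [0.562  0.1634 0.1059] F [-2.4  -3.38  6.59] w 0.0004 q [0.24 0.22 1.92 0.   1.01 0.9 ]
tilt 0.51 arc s mm 165.53241757902208 r err mm 1.3000401371477677 yaw -37.7771112342782 want -36.88442972862035
to goal tool units [ 0.12  -1.176 -0.093]
turn to goal units [0.067 0.054 1.258]
```

Request:
{"name": "drive_tool", "arguments": {
  "moves": [0.04,-0.16,0,0.03,0.02,0.11,-1,0.02,-0.16,0,0.02,0.02,0.16,-1,0.02,-0.16,0.01,0.01,0,0.16,-1,0.01,-0.16,0,0.01,0,0.16,-1,0.01,-0.16,0,0.01,0,0.16,-1]
}}

```text
t: 8.78
tcp_pos: [0.5724, 0.1762, 0.1058]
tool_rot: [2.92, -1.142, -0.017]
force: [-2.5, -3.7, 7.0]
width: 0.0004
```

```bash
python3 s.py 195
```

```text
t 8.7833 p [0.5724 0.1762 0.1058] F [-2.52 -3.66  7.02] w 0.0004 q [0.26 0.24 1.89 0.   1.02 1.  ]
tilt 0.7 arc s mm 181.9234949964854 r err mm 1.3372818220239724 yaw -42.70434820531399 want -41.58012751708455
to goal tool units [ 0.06  -0.523 -0.093]
turn to goal units [0.093 0.07  0.437]
```

Request:
{"name": "drive_tool", "arguments": {
  "moves": [0.03,-0.16,0,0.03,0.03,0.09,-1,0.02,-0.16,0,0.03,0.02,0.14,-1,0.02,-0.16,0,0.01,0.01,0.14,-1,0.01,-0.16,0,0.01,0,0.1,-1]
}}

```text
t: 9.12
tcp_pos: [0.581, 0.1855, 0.1057]
tool_rot: [2.886, -1.22, -0.015]
force: [-3.0, -3.5, 7.8]
width: 0.0006
```

```bash
python3 s.py 195
```

```text
t 9.1167 p [0.581  0.1855 0.1057] F [-2.97 -3.46  7.77] w 0.0006 q [ 0.27  0.26  1.86 -0.    1.03  1.07]
tilt 0.73 arc s mm 194.5191707027176 r err mm 1.4491506753882 yaw -45.849121911945105 want -45.18852280749738
to goal tool units [ 0.057 -0.019 -0.091]
turn to goal units [ 0.108  0.056 -0.087]
```

Request:
{"name": "drive_tool", "arguments": {
  "moves": [0.03,-0.13,-0.01,0.03,0.02,0.05,-1,0,0,-0.1,0,0,0,-1,0,0,-0.3,0,0,0,-1,0,0,-0.6,0,0,0,-1,0,0,-1,0,0,0,-1,0,0,-1,0,0,0,-1,0,0,-1,0,0,0,-1,0,0,-1,0,0,0,-1]
}}

```text
t: 9.78
tcp_pos: [0.5758, 0.1889, 0.2237]
tool_rot: [2.871, -1.229, -0.05]
force: [0.0, -1.0, 0.1]
width: 0.0004
```

Request:
{"name": "drive_tool", "arguments": {
  "moves": [0,0,-0.3,0,0,0,-1,0,0,0,0,0,0,-1,0,0,0,0,0,0,-1,0,0,0,0,0,0,-1]
}}

```text
t: 10.12
tcp_pos: [0.5782, 0.191, 0.2368]
tool_rot: [2.878, -1.232, -0.041]
force: [0.2, -0.2, 0.2]
width: 0.0008
```

```bash
python3 s.py 195; python3 - <<'E'
from h import *
d=grab('scene','sc3')
a=cv2.imread('pics/scene0.png')[80:300,150:450];b=cv2.imread('pics/sc3.png')[80:300,150:450]
cv2.imwrite('pics/sc3c.png',np.vstack([cv2.resize(x,None,fx=1.36,fy=1.36) for x in (a,b)]))
for n in('scene0','sc3'):
    d=pickle.load(open(f'pics/{n}.pkl','rb'));g=d['img'].astype(int);C=cloud(d)
    k,l,s,c=cv2.connectedComponentsWithStats(cv2.morphologyEx((g.min(-1)>95).astype(np.uint8),cv2.MORPH_CLOSE,np.ones((3,3))))
    for i in range(1,k):
        if s[i][4]>150 and 150<c[i][1]<260 : print(n,s[i][4],c[i].round(1),np.median(C[l==i][:,2]).round(4))
    m=(g[...,0]>100)&(g[...,1]<40);print('red',m.sum(),np.argwhere(m).mean(0))
E
```

```text
t 10.1167 p [0.5782 0.191  0.2368] F [ 0.17 -0.21  0.23] w 0.0008 q [0.27 0.16 1.73 0.01 1.28 1.08]
tilt 1.62 arc s mm 196.33541615936335 r err mm 7.311758564012061 yaw -46.364663683655714 want -45.70883880362544
to goal tool units [ 0.395 -0.055  5.146]
turn to goal units [ 0.193  0.19  -0.171]
scene0 475 [225.5 165.8] 0.1142
scene0 1120 [326.6 174.2] 0.1082
scene0 264 [300.9 211.3] 0.1009
scene0 564 [414.1 219.9] 0.1102
red 338 [130.49704142 310.34615385]
sc3 508 [225.2 166.3] 0.1141
sc3 1095 [323.3 173.2] 0.1082
sc3 272 [300.9 211.2] 0.1009
sc3 363 [415.4 225.1] 0.1102
red 366 [130.71857923 310.03551913]
```

View pics/sc3c.png

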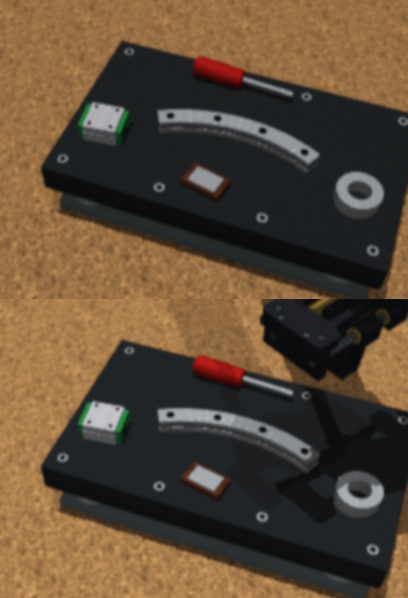

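The before and after crops match. The runner, refblock, driver and rail are where they were, the ring's mask differs only because it is in shadow, and the tool is clear. I'm handing the job in.

```bash
python3 -c "
from workcell import finish_job
print(finish_job())"
```

```text
the job is handed in; nothing more can be done
None
```

I ran the shut fingertips along the top of the rail in one pass, from end1 by the runner block to about 2 mm past end5. I then lifted straight up about 130 mm and handed the job in at about 10 s.

- **Pressure:** The readings taken during the pass were between 2.2 and 8.2 N. That is about 1 to 3.3 mm of sink against the 8 mm stops. The force was read only at the end of each move call, so values in between were not seen. The lowest reading, 2.2 N, came about 10 mm from end1, and I pressed slightly more after that.
- **Tracking:** The fingertips stayed within about 2 mm of the rail's centre line. Tilt stayed under 0.8° during the pass.
- **Last picture:** The plate and rail are back at their original height. The runner block, refblock and driver are within about 0.5 pixel of where they were.
- **One disagreement:** The ring gauge's colour mask shrank and shifted by about 5 pixels. I put this down to the arm's shadow, since the ring looks unmoved in the before and after pictures and nothing came near it. I did not measure it a second way.

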